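# Show the marker roll to the camera by way of the sprung mirror

## Task

Slip the white paper marker roll over the upright pin of the spindle stand until it sits fully down on the shoulder, and let go of it. Then take the black post on the mirror's lever and turn the sprung mirror until the little camera on the optical bench, looking into the mirror, sees the roll in the middle of its view. Finish while still holding the mirror steady at that angle (it springs back if let go), and leave the other things on the table where they stand.

Things in the scene. Friction and masses are not known exactly. Their poses are not given: they have to be found in the camera images.
- roll_center (a point): The marker roll: white paper wound to a plain upright cylinder, 58 mm across and 50 mm high, with a dark band round its middle and a 17 mm hole right through along its axis. About 80 g. It starts standing on the table. This point is its centre, 25 mm above its underside; z is the hole's axis.
- roll: The same roll; its origin is the centre of its underside.
- spindle_shoulder (a point): The spindle stand, fixed: a round base 90 mm across and 14 mm high, a column 34 mm across up to a flat shoulder 50 mm above the table, and on it an upright pin 12 mm across that rises 60 mm above the shoulder (its last 6 mm tapered). This point is on the axis at the shoulder. A roll sitting on the shoulder has its centre 25 mm above this point.
- mirror_axis (a point): The optical bench, fixed: a flat grey base with the turning mirror at one end and a small black camera at the other. This point lies on the mirror's upright turning axis, 75 mm above the table, in the mirror's silvered face (70 mm wide, 50 mm high, upright), at the height of the lens and of a seated roll's centre.
- camera_lens (a point): The front of the lens of the small black camera on the bench, 200 mm from the mirror's axis and 75 mm above the table. The camera looks level, straight at the mirror's axis.
- mirror (a joint): The mirror's angle about its upright axis, rad, 0 to 1.5. At 0, where its spring returns it when let go, the silvered face looks straight back at the camera. It grows as the mirror turns anticlockwise seen from above, which turns its face from the camera towards the spindle stand. The spring needs about 1 N at the lever post near 0 and about 2.5 N at 1 rad.
- lever_post (a point): The black upright post, 14 mm across, at the end of the mirror's lever, by which the mirror is turned. The lever points straight away from the back of the mirror, at 114 mm height; the post stands 75 mm from the mirror's axis and rises from the lever to 157 mm above the table. This point is in the post, 140 mm above the table, 17 mm below its top.
- reflected_view (a point): Nothing to see or touch: the camera's line of sight after the mirror. It is at the same place as mirror_axis, and its x axis is the level direction in which the camera's middle line of sight leaves the mirror; it turns twice as far as the mirror does (at mirror angle 0 it points to the camera).
- tape: Bystander: a bare cardboard ring, 92 mm across, 24 mm high, flat on the table.
- beaker: Bystander: a glass beaker, 68 mm across, 90 mm high.
- flask: Bystander: a conical glass flask, 82 mm across, 120 mm high.
- reagent: Bystander: a glass jar with a white cap, 60 mm across, 120 mm high.
- stopper: Bystander: a black rubber stopper, 40 mm across, 30 mm high.
- washbottle: Bystander: a white wash bottle, 62 mm across, 132 mm high, with a bent spout above.
- weight: Bystander: a brass balance weight with a knob, 38 mm across, 45 mm high, standing between the optical bench and the spindle stand.
Not all that is in view belongs to the job. Of the things shaped like the roll, the white one is meant.

How it is judged:
By the outcome, as a careful person would: the job done as asked, in the order asked, and still so for the second after the job is handed in, while the arm keeps its last pose, push and grip.
It also fails if it takes over 58 s, if anything falls off the work surface, if the arm or the gripper's body presses on something with over 40 N, if the wrist force passes 120 N, or if a joint passes its speed limit or range.

## Robot

A 6-joint arm with a two-finger parallel gripper is mounted at the origin on the work surface. World frame = base frame: x ahead of the robot, y to its left, z up, the work surface at z = 0. Lengths are in m, angles in rad, forces in N, time in s.
With the tool pointing down it reaches from about 0.4 to 0.825 m from the base axis. Payload 7 kg.
Tool frame: the origin (TCP) lies on the centre line of the jaws, within the pads' length; the fingertips stand arm.tip_reach ahead of it and the grasp point (between the pads) lies 5 mm behind it (arm.tip_reach is the distance from the TCP to the fingertips, in m); z points along the fingers, y is the line along which they close (so a half turn about z gives the same grasp; the last joint's range is limited). The gripper opens to 88 mm and grips with 3 to 60 N. Pads are 19 mm wide; open, the fingers measure 130 mm over their backs; the gripper's body (78 mm by 193 mm) begins 47 mm behind the grasp point.
Start: joints at [-1.027, 0.359, 0.012, 0, -1.224, -0.288], TCP at [0.171, -0.653, 0.241] pointing down, gripper open.
Joint ranges: [-3.07, 3.07], [-1.43, 2.12], [-1.02, 1.25], [-3.03, 1.67], [-3.05, -0], [-3.03, 3.03]. Speed limits (rad/s): [2.39, 2.39, 3.01, 3.14, 3.14, 3.14].

## Interface

Orientations are given as [roll, pitch, yaw] about the fixed x, y, z axes, in that order (R = Rz(yaw) Ry(pitch) Rx(roll)).
In Python, from station import status, optics, order, arm gives the robot as it stands. The module is installed in compiled form; this text tells all that it offers.
- The arm moves only by the shell command python3 -m jog 'ROWS' [FORCE]. ROWS is JSON, a list of rows, each a list of 3 entries, a list of its own where there are three numbers: the gripper command: -1 is shut, 1 is fully open, values between are in proportion, then the shift along the tool's x, y, z in mm, then the turn about the tool's z in rad. A call has 1 to 20 rows; each row is the pose to reach, as a shift and turn from the pose commanded when the call began, along the tool's axes at that moment; what a row does not reach only later rows make up. A row lasts 1/8 s, in which the tool goes at most 62.5 mm and 10.7 degrees, less where a joint would pass 70% of its speed; a pose out of reach is approached as far as the arm can. A call with a gripper value outside its range is refused whole. The fingers move at their own pace and stop on an object; FORCE is the grip in N (left out, the last holds). Time passes only in rows, so rows that repeat a pose let the fingers close. It gives the time, the measured TCP pose, the force, the opening and the grip force at its end, in the units of the state.
- status.get_state(): the state, without advancing time (a new reading comes with each control period).
- optics.grab_frame(name): name is "side" or "top" or "wrist"; returns a dict with "color" (400x640x3 uint8, red, green, blue), "mtx" (3x3 intrinsics, pixels), "cam_to_world" (4x4, takes a point from camera to world coordinates). Camera axes: x right, y down, z forward; pixel columns grow to the right and rows downward; lengths in m; the calibration is good to about 2 mm. The wrist camera is an equidistant fisheye: a pixel r from the principal point sees the ray r / f radians off the axis. A picture is of the moment at which its call begins. There is no depth.
- order.job_done(): hands the job in; it is judged then, once.
The state is a dict: "t": time; "q": joint angles; "qd": joint speeds; "joint_efforts": joint torques, N m; "eef_pos": TCP position; "ee_rot": TCP orientation; "force": force on the tool from outside, world axes, zero at the start; "moment": the same for the moment, N m; "width": finger opening in m; "gripper_force": force on a finger pad.
Only numpy, scipy, OpenCV 4.12 (cv2) and the standard library are available. Lean on these libraries where they do the work, as an engineer would, in place of code of your own. Each camera call takes 0.05 s, during which the arm holds its last target. There are 200 camera calls.

## Working session

There is one attempt and no reset: what is moved stays moved. The work goes in short steps, Python scripts to look and compute and a shell command to move; the robot and the scene stay as the last step left them, time stands still between calls to the robot, and variables do not carry over. Pictures are saved under pics/ and viewed, at most 10 in all, crops included, and the job is handed in when it is done.

```bash
mkdir -p pics; python3 - <<'E'
from station import status,optics,arm
import cv2,numpy as np
for n in("top","side"):
    f=optics.grab_frame(n);cv2.imwrite(f"pics/{n}0.png",f["color"][...,::-1]);print(n,f["mtx"].tolist(),f["cam_to_world"].round(4).tolist())
s=status.get_state();print(s,arm.tip_reach)
E
```

```text
top [[467.5320412772497, 0.0, 318.8625630629549], [0.0, 467.5320412772497, 204.7309343206348], [0.0, 0.0, 1.0]] [[-0.0283, -0.9927, 0.1171, 0.4154], [-0.9996, 0.0277, -0.0073, 0.0058], [0.004, -0.1173, -0.9931, 1.3715], [0.0, 0.0, 0.0, 1.0]]
side [[370.35938961274286, 0.0, 315.77276558222815], [0.0, 370.35938961274286, 205.05931564958684], [0.0, 0.0, 1.0]] [[-0.9645, -0.1839, 0.1893, 0.3919], [-0.2636, 0.7061, -0.6573, 0.63], [-0.0128, -0.6838, -0.7295, 0.8177], [0.0, 0.0, 0.0, 1.0]]
{'t': 0.1, 'q': array([-1.02687596e+00,  3.59337043e-01,  1.11631696e-02, -2.99235175e-04,
       -1.22412152e+00, -2.88104498e-01]), 'qd': array([ 0.00024455, -0.00197796,  0.0005774 ,  0.00066406,  0.00019641,
       -0.00064797]), 'joint_efforts': array([-1.98026522e-03, -5.84163058e+01,  2.93750721e+01,  7.01541245e+00,
        1.01615384e-02, -8.98678900e-05]), 'eef_pos': array([ 0.17066816, -0.65263678,  0.23970949]), 'ee_rot': array([ 3.14007543e+00, -1.56255811e-04, -2.88587855e+00]), 'force': array([ 0.05933661, -0.52561626, -0.17264604]), 'moment': array([0.0498909 , 0.06913825, 0.02714112]), 'gripper_force': 0.0, 'width': 0.08768156524484325} 0.014
```

View pics/top0.png

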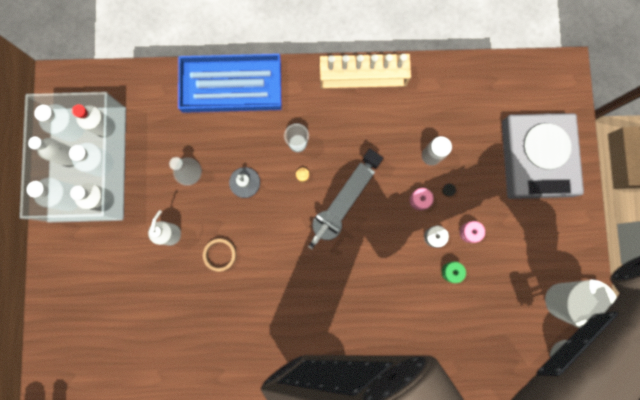

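View pics/side0.png

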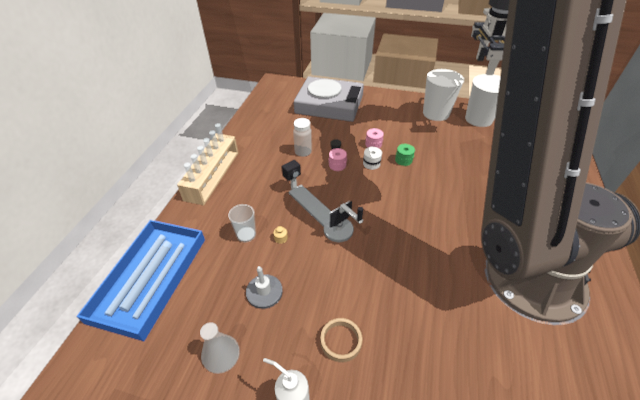

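Roll-shaped candidates in the top view are mauve (423,198), pink (474,232), green (455,272) and white (438,237). The white one with the dark band, at (372,158) in the side view, fits the description. I'll confirm it in enlarged crops of the roll, stand and mirror.

```bash
python3 - <<'E'
import cv2,numpy as np
def tile(n,c,r,w,h,s):
    im=cv2.imread(f"pics/{n}0.png");x0,y0=c-w//2,r-h//2
    a=cv2.resize(im[y0:y0+h,x0:x0+w],None,fx=s,fy=s,interpolation=cv2.INTER_CUBIC)
    for i in range(0,w,10):
        cv2.line(a,(i*s,0),(i*s,4 if (x0+i)%50 else 12),(0,255,255),1)
        if i%20==0: cv2.putText(a,str(x0+i),(i*s,22),0,.35,(0,255,255),1)
    for i in range(0,h,10):
        cv2.line(a,(0,i*s),(5,i*s),(0,255,255),1); cv2.putText(a,str(y0+i),(6,i*s+4),0,.35,(0,255,255),1)
    return a
A=np.vstack([np.hstack([tile("top",440,230,50,40,8),tile("top",245,180,50,40,8)]),np.hstack([tile("side",370,150,50,30,8),tile("side",265,285,50,30,8)])])
B=np.vstack([tile("top",340,200,100,100,6)[:590]])
C=np.hstack([tile("side",345,215,60,60,6),tile("side",293,172,40,60,6)])
cv2.imwrite("pics/A.png",A);cv2.imwrite("pics/B.png",B);cv2.imwrite("pics/C.png",C);print(A.shape)
E
```

```text
(560, 800, 3)
```

View pics/A.png

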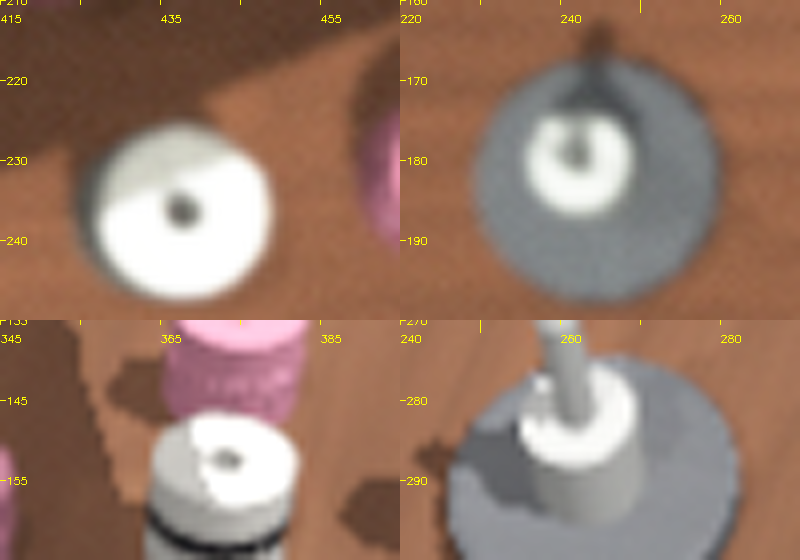

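View pics/B.png

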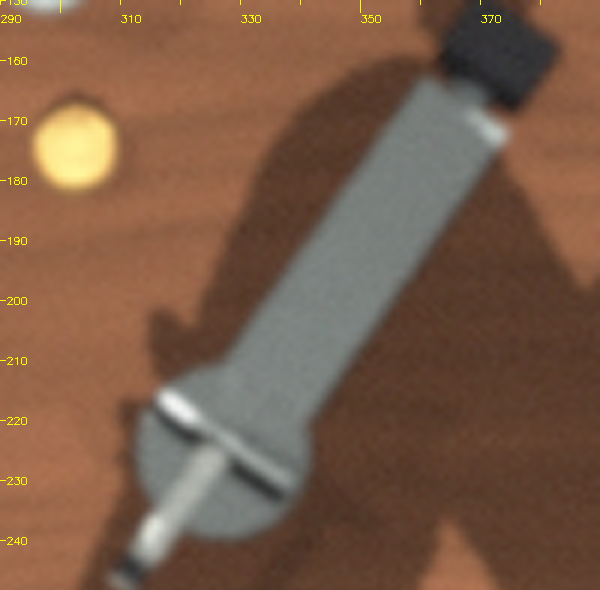

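The white roll is confirmed: top face centre at (437.5,236) top and (372.9,152) side, with the dark band visible. The shoulder is at (242,180) top and (261.6,281.4) side. The bench disc is centred at (326.8,224.5).

```bash
python3 - <<'E'
import cv2,numpy as np
exec(open('/dev/null').read())
def tile(n,c,r,w,h,s):
    im=cv2.imread(f"pics/{n}0.png");x0,y0=c-w//2,r-h//2
    a=cv2.resize(im[y0:y0+h,x0:x0+w],None,fx=s,fy=s,interpolation=cv2.INTER_CUBIC)
    for i in range(0,w,10):
        cv2.line(a,(i*s,0),(i*s,8),(0,255,255),1); cv2.putText(a,str(x0+i),(i*s,20),0,.35,(0,255,255),1)
    for i in range(0,h,10):
        cv2.line(a,(0,i*s),(5,i*s),(0,255,255),1); cv2.putText(a,str(y0+i),(6,i*s+4),0,.35,(0,255,255),1)
    return a
cv2.imwrite("pics/D.png",np.vstack([np.hstack([tile("side",345,215,50,50,8),tile("side",293,175,50,50,8)]),np.hstack([tile("top",320,240,50,24,8),tile("top",370,164,50,24,8)])]))
E
```

```text
(no output)
```

View pics/D.png

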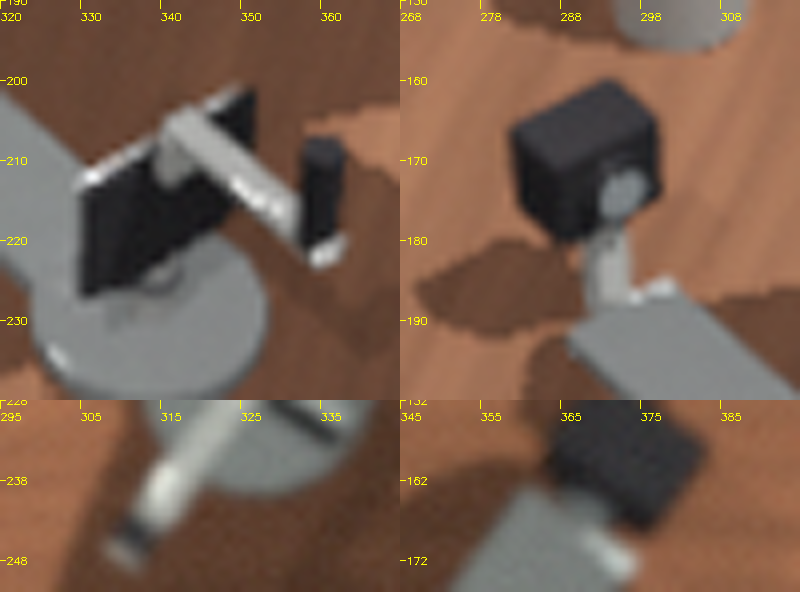

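The side view shows the post top at about (359.9,207.6) and the lens at about (295.9,173.5). The top view shows the post top at about (311,244).

```bash
cat >h.py <<'E'
import numpy as np
K={"top":(467.532,318.8626,204.7309),"side":(370.3594,315.7728,205.0593)}
T={"top":np.array([[-0.0283,-0.9927,0.1171,0.4154],[-0.9996,0.0277,-0.0073,0.0058],[0.004,-0.1173,-0.9931,1.3715]]),
"side":np.array([[-0.9645,-0.1839,0.1893,0.3919],[-0.2636,0.7061,-0.6573,0.63],[-0.0128,-0.6838,-0.7295,0.8177]])}
def pt(n,u,v,z):
    f,cx,cy=K[n];d=T[n][:,:3]@[(u-cx)/f,(v-cy)/f,1];o=T[n][:,3]
    return o+d*(z-o[2])/d[2]
def px(n,p):
    f,cx,cy=K[n];c=T[n][:,:3].T@(np.array(p)-T[n][:,3]);return c[:2]/c[2]*f+[cx,cy]
E
python3 - <<'E'
from h import *
for name,a in dict(roll=[("top",437.5,236,.05),("side",372.7,152.2,.05)],shoulder=[("top",242,179.9,.05),("top",244.1,182,.014),("side",261.6,281.4,.05)],
 post=[("top",311,244,.157),("side",359.9,207.6,.157)],disc=[("top",326.8,224.5,.012),("side",338.3,228.5,.012)],lens=[("side",295.9,173.5,.075),("top",370,163,.075)],
 benchend=[("top",363,167.5,.012)],mirtop=[("top",316.5,215.5,.1),("top",338,231.5,.1),("side",330.1,212.4,.1),("side",350.5,201,.1)],weight=[("top",302.2,174,.04)],beaker=[("top",297,130,.09)]).items():
    print(name,[pt(*x).round(4).tolist()[:2] for x in a])
E
```

```text
roll [[0.4729, -0.3366], [0.4734, -0.3372]]
shoulder [[0.6489, 0.214], [0.6488, 0.2135], [0.6504, 0.2118]]
post [[0.4568, 0.0201], [0.4576, 0.0159]]
disc [[0.5171, -0.0257], [0.5158, -0.0248]]
lens [[0.6762, -0.149], [0.6828, -0.1514]]
benchend [[0.6829, -0.1378]]
mirtop [[0.5359, 0.0037], [0.4906, -0.0535], [0.5351, -0.0008], [0.492, -0.0545]]
weight [[0.6631, 0.0416]]
beaker [[0.7798, 0.0518]]
```

```bash
cat >>h.py <<'E'
from scipy.spatial.transform import Rotation as Ro
def plan(p,closing=None):
    from station import status
    s=status.get_state();R=Ro.from_euler('xyz',s['ee_rot']).as_matrix()
    y=R[:,1];turn=0
    if closing is not None:
        turn=-(np.deg2rad(closing)-np.arctan2(y[1],y[0]));turn=(turn+np.pi/2)%np.pi-np.pi/2
    print('pos',s['eef_pos'].round(4),'shift mm',(1000*R.T@(np.array(p)-s['eef_pos'])).round(1),'turn',round(turn,3),'closing',np.rad2deg(np.arctan2(y[1],y[0])).round(1),'w',s['width'].round(4),'t',s['t'])
E
python3 -c "
from h import *
plan([.473,-.337,.12],130)
for u,v in((423,198),(474,232),(455,272)):print(pt('top',u,v,.05))"
```

```text
Traceback (most recent call last):
  File "h.py", line 17, in plan
    print('pos',s['eef_pos'].round(4),'shift mm',(1000*R.T@(np.array(p)-s['eef_pos'])).round(1),'turn',round(turn,3),'closing',np.rad2deg(np.arctan2(y[1],y[0])).round(1),'w',s['width'].round(4),'t',s['t'])
                                                                                                                                                                              ^^^^^^^^^^^^^^^^
AttributeError: 'float' object has no attribute 'round'
```

```bash
sed -i "s/s\['width'\].round(4)/round(s['width'],4)/" h.py
python3 -c "
from h import *
plan([.473,-.337,.12],130)
for u,v in((423,198),(474,232),(455,272)):print(pt('top',u,v,.05))"
```

```text
pos [ 0.1707 -0.6526  0.2397] shift mm [-372.4  228.7  120. ] turn -0.442 closing 104.7 w 0.0877 t 0.1
[ 0.5822859  -0.30151848  0.05      ]
[ 0.4813147  -0.44065792  0.05      ]
[ 0.37089893 -0.37982625  0.05      ]
```

```bash
python3 -m jog '[[1,[-372,229,0],-0.44],[1,[-372,229,0],-0.44],[1,[-372,229,0],-0.44],[1,[-372,229,0],-0.44],[1,[-372,229,0],-0.44],[1,[-372,229,0],-0.44],[1,[-372,229,0],-0.44],[1,[-372,229,0],-0.44],[1,[-372,229,0],-0.44],[1,[-372,229,60],-0.44],[1,[-372,229,120],-0.44],[1,[-372,229,120],-0.44],[1,[-372,229,120],-0.44]]' 15
python3 - <<'E'
from h import *
from station import optics
import cv2
plan([.473,-.337,.025],130)
f=optics.grab_frame("side");cv2.imwrite("pics/s1.png",cv2.resize(f["color"][100:200,320:440,::-1],None,fx=5,fy=5))
E
```

```text
t: 1.72
eef_pos: [0.4733, -0.3388, 0.1226]
ee_rot: [-3.14, 0.0, -2.446]
force: [0.3, 0.2, 1.6]
width: 0.0877
gripper_force: 0.0
pos [ 0.4733 -0.3388  0.1226] shift mm [-0.9  1.8 97.6] turn -0.003 closing 129.8 w 0.0877 t 1.725
```

View pics/s1.png

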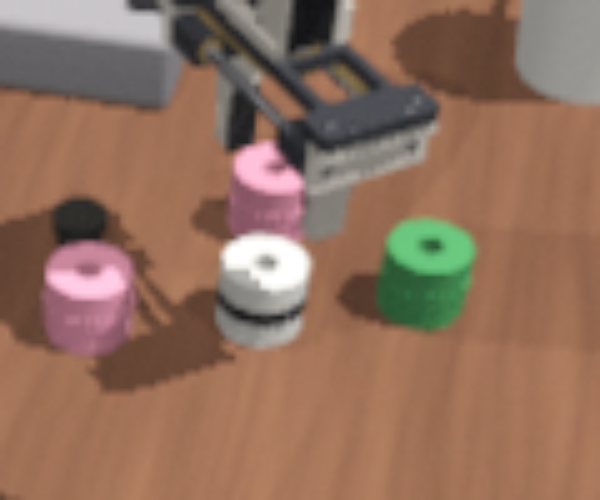

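The open fingers straddle the white roll, which stands at about (372,158), with its neighbours clear. Next I lower and grip.

```bash
python3 -m jog '[[1,[0,0,0],0],[1,[0,0,40],0],[1,[0,0,70],0],[1,[0,0,94],0],[1,[0,0,94],0],[1,[0,0,94],0],[-1,[0,0,94],0],[-1,[0,0,94],0],[-1,[0,0,94],0],[-1,[0,0,94],0],[-1,[0,0,94],0],[-1,[0,0,94],0]]' 20
python3 -c "
from h import *
plan([.473,-.337,.17])"
```

```text
t: 3.28
eef_pos: [0.4729, -0.3375, 0.0269]
ee_rot: [-3.141, 0.0, -2.446]
force: [-0.8, 0.4, 5.0]
width: 0.058
gripper_force: 20.0
pos [ 0.4729 -0.3375  0.0269] shift mm [  -0.4    0.3 -143.1] turn 0 closing 129.9 w 0.058 t 3.275
```

```bash
python3 -m jog '[[-1,[0,0,-60],0],[-1,[0,0,-120],0],[-1,[0,0,-165],0],[-1,[0,0,-165],0],[-1,[-489,310,-165],0],[-1,[-489,310,-165],0],[-1,[-489,310,-165],0],[-1,[-489,310,-165],0],[-1,[-489,310,-165],0],[-1,[-489,310,-165],0],[-1,[-489,310,-165],0],[-1,[-489,310,-165],0],[-1,[-489,310,-165],0],[-1,[-489,310,-165],0],[-1,[-489,310,-165],0],[-1,[-489,310,-165],0],[-1,[-489,310,-165],0],[-1,[-489,310,-135],0],[-1,[-489,310,-110],0],[-1,[-489,310,-110],0]]'
python3 -m jog '[[-1,[0,0,0],0],[-1,[0,0,0],0],[-1,[0,0,0],0]]'
python3 - <<'E'
from h import *
from station import optics
import cv2
plan([.6495,.2133,.077])
a=optics.grab_frame("side")["color"][...,::-1];b=optics.grab_frame("top")["color"][...,::-1]
cv2.imwrite("pics/s2.png",np.hstack([cv2.resize(a[225:305,225:305],None,fx=5,fy=5,interpolation=2),cv2.resize(b[140:220,205:285],None,fx=5,fy=5,interpolation=2)]))
for n in("side","top"):
  for p in([.6495,.2133,.135],[.6495,.2133,.185],[.6495,.2133,.11]):print(n,px(n,p).round(1))
E
```

```text
t: 5.78
eef_pos: [0.6481, 0.2124, 0.1349]
ee_rot: [3.141, -0.004, -2.447]
force: [0.7, -0.4, -0.0]
width: 0.0577
gripper_force: 20.0
t: 6.15
eef_pos: [0.6497, 0.2142, 0.1376]
ee_rot: [-3.141, 0.002, -2.446]
force: [-0.5, 0.3, -1.0]
width: 0.0576
gripper_force: 20.0
pos [0.6497 0.2142 0.1376] shift mm [ 0.9 -0.6 60.6] turn 0 closing 129.9 w 0.0576 t 6.15
side [257.2 261.6]
side [254.1 248.1]
side [258.6 267.9]
top [237.2 174.3]
top [233.9 170.8]
top [238.8 176. ]
```

View pics/s2.png

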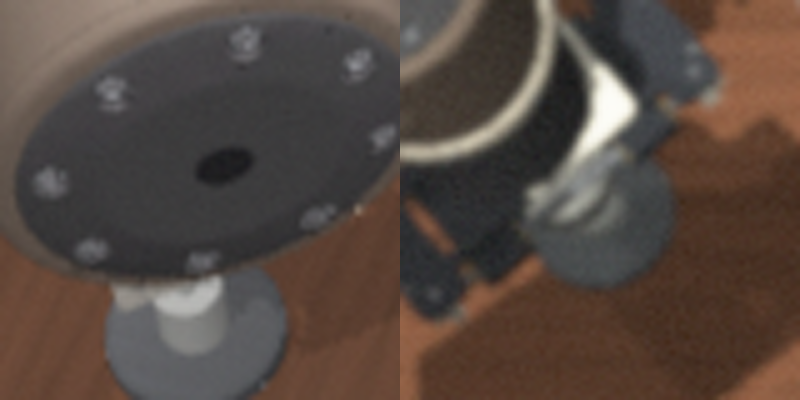

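The forearm hides the roll in both fixed views. I'll lower slowly and watch the force, since the hole has 2.5 mm of play.

```bash
python3 -m jog '[[-1,[0,0,4],0],[-1,[1,0,8],0],[-1,[1,0,12],0],[-1,[1,0,16],0],[-1,[1,0,16],0],[-1,[1,0,16],0]]'
```

```text
t: 7.0
eef_pos: [0.6487, 0.2134, 0.1206]
ee_rot: [-3.141, 0.0, -2.446]
force: [0.8, 0.8, -0.7]
width: 0.0575
gripper_force: 20.0
```

```bash
python3 - <<'E'
from station import optics
import cv2
f=optics.grab_frame("wrist");cv2.imwrite("pics/w1.png",f["color"][...,::-1])
E
```

```text
(no output)
```

View pics/w1.png

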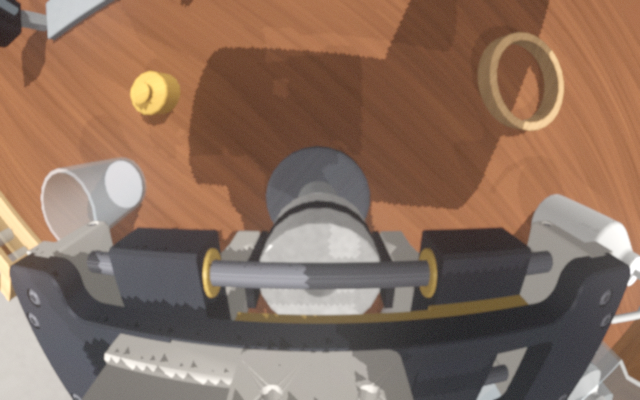

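The wrist view shows the roll centred at (320,255) in line with the stand base at (318,195). There's no contact force with the underside 16 mm below the pin top, so it is threaded. I keep lowering.

```bash
python3 -m jog '[[-1,[0,0,6],0],[-1,[0,0,12],0],[-1,[0,0,18],0],[-1,[0,0,24],0],[-1,[0,0,30],0],[-1,[0,0,36],0],[-1,[0,0,36],0],[-1,[0,0,36],0]]'
```

```text
t: 8.05
eef_pos: [0.6487, 0.2135, 0.0847]
ee_rot: [-3.141, 0.0, -2.446]
force: [0.6, 0.4, -1.5]
width: 0.0577
gripper_force: 20.0
```

```bash
python3 -m jog '[[-1,[0,0,3],0],[-1,[0,0,6],0],[-1,[0,0,8],0],[-1,[0,0,8],0],[-1,[0,0,8],0]]'
```

```text
t: 8.68
eef_pos: [0.6485, 0.2134, 0.077]
ee_rot: [-3.142, 0.0, -2.446]
force: [-2.4, -0.3, 4.2]
width: 0.0578
gripper_force: 20.0
```

Contact at TCP z = 0.077, which is the seated height. I release and rise.

```bash
python3 -m jog '[[-0.2,[0,0,0],0],[0.6,[0,0,0],0],[1,[0,0,0],0],[1,[0,0,0],0],[1,[0,0,0],0],[1,[0,0,-40],0],[1,[0,0,-90],0],[1,[0,0,-135],0],[1,[0,0,-135],0],[1,[0,0,-135],0]]'
python3 -c "
from h import *
plan([.457,.019,.137],53)"
```

```text
t: 9.93
eef_pos: [0.6483, 0.2134, 0.2114]
ee_rot: [3.141, 0.0, -2.446]
force: [-0.3, 0.5, -0.6]
width: 0.0875
gripper_force: 0.0
pos [0.6483 0.2134 0.2114] shift mm [271.4 -26.7  74.3] turn 1.341 closing 129.9 w 0.0875 t 9.925
```

```bash
python3 -m jog '[[1,[271,-27,0],1.34],[1,[271,-27,0],1.34],[1,[271,-27,0],1.34],[1,[271,-27,0],1.34],[1,[271,-27,0],1.34],[1,[271,-27,0],1.34],[1,[271,-27,0],1.34],[1,[271,-27,0],1.34],[1,[271,-27,0],1.34],[1,[271,-27,0],1.34],[1,[271,-27,0],1.34],[1,[271,-27,0],1.34]]'
python3 - <<'E'
from h import *
from station import optics,status
import cv2
plan([.457,.019,.137],53);print(status.get_state()['q'])
a=optics.grab_frame("side")["color"][...,::-1];b=optics.grab_frame("top")["color"][...,::-1]
cv2.imwrite("pics/s3.png",np.hstack([cv2.resize(a[190:310,230:390],None,fx=2.5,fy=2.5,interpolation=2),cv2.resize(b[140:260,220:380],None,fx=2.5,fy=2.5,interpolation=2)]))
print(px("side",[.6495,.2133,.1]),px("top",[.6495,.2133,.1]))
E
```

```text
t: 11.42
eef_pos: [0.4579, 0.019, 0.2115]
ee_rot: [-3.141, -0.0, 2.498]
force: [-0.3, 0.4, -0.3]
width: 0.0879
gripper_force: 0.0
pos [0.4579 0.019  0.2115] shift mm [ 0.7 -0.5 74.5] turn 0.002 closing 53.1 w 0.0879 t 11.425
[ 4.73290807e-01  1.78581999e-02 -4.88274955e-01 -6.61490332e-07
 -1.06477825e+00 -2.68757957e+00]
[259.12775133 270.34039272] [239.35974593 176.61408357]
```

View pics/s3.png

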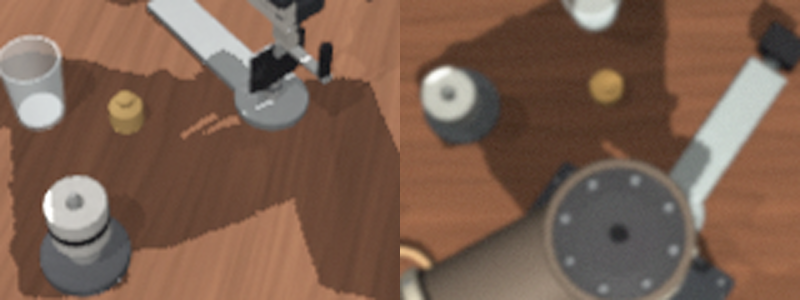

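The roll is seated: its top face is at about (260,270) in the side view, against a predicted (259,270). The gripper is above the lever post, at (360,213) in the side view.

```bash
python3 -m jog '[[1,[0,0,40],0],[1,[0,0,73],0],[1,[0,0,73],0],[1,[0,0,73],0],[-0.4,[0,0,73],0],[-0.7,[0,0,73],0],[-1,[0,0,73],0],[-1,[0,0,73],0],[-1,[0,0,73],0],[-1,[0,0,73],0],[-1,[0,0,73],0],[-1,[0,0,73],0]]' 25
python3 - <<'E'
from h import *
from station import status
plan([.457,.019,.137],53);s=status.get_state();print(s['force'],s['width'])
E
```

```text
t: 13.02
eef_pos: [0.4572, 0.0184, 0.1384]
ee_rot: [-3.14, -0.001, 2.497]
force: [-2.8, -7.5, 5.0]
width: 0.0133
gripper_force: 25.6
pos [0.4572 0.0184 0.1384] shift mm [0.5 0.4 1.4] turn 0.002 closing 53.1 w 0.0133 t 13.025
[-2.82862609 -7.50880232  4.99869167] 0.013325655796417568
```

```bash
python3 -m jog '[[-1,[-0.4,-7.4,0],-0.1],[-1,[-1.5,-14.8,0],-0.2],[-1,[-3.3,-22,0],-0.3],[-1,[-3.3,-22,0],-0.3],[-1,[-3.3,-22,0],-0.3],[-1,[-3.3,-22,0],-0.3]]' 30
python3 -m jog '[[-1,[0,0,0],0],[-1,[0,0,0],0]]' 
python3 - <<'E'
from h import *
from station import status
s=status.get_state();print(s['eef_pos'],s['ee_rot'],s['force'],s['moment'])
E
```

```text
t: 13.78
eef_pos: [0.447, -0.0005, 0.1385]
ee_rot: [-3.141, -0.001, 2.796]
force: [-4.3, 2.7, 4.4]
width: 0.0132
gripper_force: 30.0
t: 14.02
eef_pos: [0.447, -0.0005, 0.1385]
ee_rot: [-3.141, -0.001, 2.797]
force: [-4.6, 2.1, 3.3]
width: 0.0132
gripper_force: 30.0
[ 0.44698258 -0.0005399   0.13848647] [-3.14126910e+00 -6.38068440e-04  2.79691165e+00] [-4.57198806  2.10000747  3.27957434] [ 0.70225666  1.71780086 -0.06148705]
```

```bash
python3 -m jog '[[-1,[0.4,-7.4,0],-0.1],[-1,[-0.7,-14.8,0],-0.2],[-1,[-2.5,-22,0],-0.3],[-1,[-2.5,-22,0],-0.3],[-1,[-2.5,-22,0],-0.3],[-1,[-2.5,-22,0],-0.3],[-1,[-2.5,-22,0],-0.3]]' 
python3 - <<'E'
from h import *
from station import status
s=status.get_state();print(s['eef_pos'],s['ee_rot'],s['force'],s['moment'])
E
python3 -m jog '[[-1,[0,-6.2,0],-0.08],[-1,[-0.9,-12.4,0],-0.16],[-1,[-2.1,-17.5,0],-0.235],[-1,[-2.1,-17.5,0],-0.235],[-1,[-2.1,-17.5,0],-0.235],[-1,[-2.1,-17.5,0],-0.235],[-1,[-2.1,-17.5,0],-0.235]]'
python3 - <<'E'
from h import *
from station import status,optics
import cv2
s=status.get_state();print(s['eef_pos'],s['ee_rot'],s['force'],s['moment'])
for n in("side","top"):cv2.imwrite(f"pics/{n}4.png",optics.grab_frame(n)["color"][...,::-1])
a=cv2.imread("pics/side4.png");b=cv2.imread("pics/top4.png")
cv2.imwrite("pics/s4.png",np.hstack([cv2.resize(a[185:245,310:370],None,fx=6.5,fy=6.5,interpolation=2),cv2.resize(b[190:250,290:350],None,fx=6.5,fy=6.5,interpolation=2)]))
E
```

```text
t: 14.9
eef_pos: [0.4422, -0.022, 0.1385]
ee_rot: [-3.142, -0.0, 3.097]
force: [-2.4, 0.1, 0.0]
width: 0.0133
gripper_force: 30.0
[ 0.44222705 -0.0220483   0.13849749] [-3.14152671e+00 -1.03348716e-04  3.09690939e+00] [-2.44876225  0.10793855  0.02010087] [ 0.0634304   0.72078533 -0.11119604]
t: 15.78
eef_pos: [0.4432, -0.0397, 0.1385]
ee_rot: [-3.142, -0.001, -2.951]
force: [-5.1, -0.1, 2.5]
width: 0.0129
gripper_force: 30.0
[ 0.44321486 -0.03972756  0.13847614] [-3.14155148e+00 -6.34776226e-04 -2.95118341e+00] [-5.07470622 -0.09097259  2.52085267] [-0.03361556  1.83319589 -0.14096207]
```

View pics/s4.png

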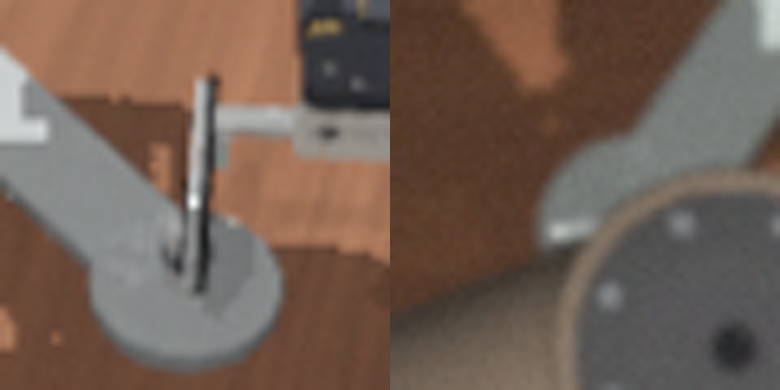

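The side view shows the mirror nearly edge-on at (341,196)–(340,230), with the post held. I'll fit the axis from the arc.

```bash
python3 - <<'E'
from h import *
from scipy.optimize import least_squares
P=np.array([[.4572,.0184],[.44698,-.00054],[.44223,-.02205],[.44321,-.03973]])
f=lambda r0:least_squares(lambda c:np.hypot(*(P-c[:2]).T)-(c[2] if r0 is None else r0),[.516,-.0255,.074]).x
for r0 in(None,.073,.074,.075,.076):
    c=f(r0);v=P-c[:2];print(r0,c.round(4),np.rad2deg(np.arctan2(v[:,1],v[:,0])).round(2)%360,(np.hypot(*v.T)*1e3).round(2))
L=np.array([.6765,-.148]);S=np.array([.6490,.2133])
for A in(np.array([.516,-.0255]),f(.075)[:2],np.array([.5165,-.0250])):
    for LL in (L,):
        d=LL-A;al=np.degrees(np.arctan2(d[1],d[0]));s=S-A;ar=np.degrees(np.arctan2(s[1],s[0]))
        print(A,'lens',al.round(2),np.hypot(*d).round(4),'roll',ar.round(2),'lever',(al+ar)/2+180)
# predict mirror top corners vs lever angle in side view
for a in (188,190,192,194):
    n=np.deg2rad(a-180);t=np.array([-np.sin(n),np.cos(n)]);A=np.array([.516,-.0255])
    print(a,[px("side",[*(A+s*.035*t),z]).round(1).tolist() for s in(1,-1) for z in(.1,.05)])
E
```

```text
None [ 0.5183 -0.0271  0.0761] [143.31 159.56 176.19 189.54] [76.17 76.09 76.21 76.12]
0.073 [ 0.5151 -0.0263  0.074 ] [142.3  159.26 176.64 190.56] [73.14 72.81 72.97 73.1 ]
0.074 [ 0.5161 -0.0266  0.074 ] [142.63 159.36 176.49 190.23] [74.1  73.85 74.   74.06]
0.075 [ 0.5171 -0.0268  0.074 ] [142.95 159.45 176.35 189.9 ] [75.06 74.89 75.03 75.02]
0.076 [ 0.5181 -0.0271  0.074 ] [143.26 159.55 176.21 189.59] [76.03 75.93 76.06 75.98]
[ 0.516  -0.0255] lens -37.35 0.2019 roll 60.88 lever 191.76600003401325
[ 0.51710937 -0.02682607] lens -37.24 0.2002 roll 61.22 lever 191.98934016546622
[ 0.5165 -0.025 ] lens -37.55 0.2018 roll 60.92 lever 191.68685174041292
188 [[338.2, 216.9], [337.6, 229.2], [340.4, 197.6], [339.8, 210.0]]
190 [[338.7, 216.9], [338.1, 229.3], [340.0, 197.5], [339.4, 210.0]]
192 [[339.2, 216.9], [338.5, 229.3], [339.5, 197.5], [338.9, 210.0]]
194 [[339.6, 217.0], [339.0, 229.3], [339.1, 197.5], [338.5, 210.0]]
```

Fit: the lever is at about 189.9° and needs about 192.0°. I turn a further 0.037 rad, which is 2.8 mm.

```bash
python3 -m jog '[[-1,[0.4,-1.4,0],-0.018],[-1,[0.4,-2.8,0],-0.037],[-1,[0.4,-2.8,0],-0.037],[-1,[0.4,-2.8,0],-0.037],[-1,[0.4,-2.8,0],-0.037],[-1,[0.4,-2.8,0],-0.037],[-1,[0.4,-2.8,0],-0.037],[-1,[0.4,-2.8,0],-0.037]]'
python3 - <<'E'
from h import *
from station import status
s=status.get_state();p=s['eef_pos'];print(p,s['ee_rot'],s['force'],np.abs(s['qd']).max())
for A in([.516,-.0255],[.5171,-.0268],[.5183,-.0271]):print(np.degrees(np.arctan2(p[1]-A[1],p[0]-A[0]))%360)
E
```

```text
t: 16.88
eef_pos: [0.4437, -0.0425, 0.1385]
ee_rot: [3.142, 0.0, -2.914]
force: [-2.4, 0.6, -0.9]
width: 0.0131
gripper_force: 30.0
[ 0.44371899 -0.04253691  0.1385226 ] [ 3.14155179e+00  5.74190681e-05 -2.91382864e+00] [-2.4194456   0.60829615 -0.89616145] 0.002476840341730636
193.26276337331447
192.104022358324
191.6940545978144
```

```bash
python3 -c "
from station import order
print(order.job_done())"
```

```text
the job is handed in; nothing more can be done
None
```

I seated the roll on the spindle shoulder and released it, then handed the job in with the lever post held and the mirror turned about 49° towards the roll. That angle is calculated from the camera fixes and arm readings, since the bench camera's own view was not available to check.

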